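# Strip the stop collar and spacer from a storage bar

### The job

Slide the steel stop collar off the free end of the bar and set it down in the steel tray, then slide the white spacer ring off after it and set that down in the tray too. Set both down gently, without dropping them, and let go of them.

Things in the scene. Friction and masses are not known exactly. Their poses are not given: they have to be found in the camera images.
- bar_end (a point): Centre of the free end of a level round steel bar, 12 mm diameter, 170 mm long, axis 150 mm above the bench, on a fixed grey bracket. +y points from the free end back along the bar to the bracket post (at y = 170 mm, 50 mm wide, top 20 mm above the bar's axis); x level across the bar, z up. From the free end inwards it carries the collar, then the spacer, 10 mm or more apart.
- collar_mid (a point): Centre of the loose stop collar, a dark steel ring: outer diameter 40 mm, 24 mm long, bore 24 mm, about 150 g. It hangs on the bar nearest the free end, its bore resting on the bar's top, so its centre is about 6 mm below the bar's axis; lifted 6 mm it is clear all round. This frame's y is the ring's axis, along the bar at the start.
- spacer_mid (a point): Centre of the loose spacer ring, plain white plastic: outer diameter 54 mm, 28 mm long, bore 24 mm, about 70 g. It hangs on the bar in the same way, between the collar and the post, centre about 6 mm below the bar's axis; y is its axis. A like white ring lying flat on the bench is a spare, not part of the job.
- tray_in (a point): Centre of the inner floor of a fixed, shallow, open steel tray, inside 192 mm along its x by 232 mm along its y; floor 4 mm above the bench, walls 4 mm thick, rim 28 mm above this point; z up. The rings may stand, lie or roll anywhere inside it.

How it is judged:
By the outcome, as a careful person would: the job done as asked, in the order asked, and still so for the second after the job is handed in, with the robot touching nothing.
It also fails if it takes over 54 s, if anything falls off the work surface, if the arm or the gripper's body presses on something with over 40 N, if the wrist force passes 120 N, or if a joint passes its speed limit or range.

### The arm

A 6-joint arm with a two-finger parallel gripper is mounted at the origin on the work surface. World frame = base frame: x ahead of the robot, y to its left, z up, the work surface at z = 0. Lengths are in mm, angles in rad, forces in N, time in s.
With the tool pointing down it reaches from about 400 to 825 mm from the base axis. Payload 7 kg.
Tool frame: the origin (TCP) lies at the very end of the fingers, on their centre line; the grasp point (between the pads) lies 19 mm behind it (grip_depth is the distance from the TCP to the grasp point, in mm); z points along the fingers, y is the direction in which the jaws open and shut (so a half turn about z gives the same grasp; the last joint's range is limited). The gripper opens to 85 mm and grips with 20 to 120 N. Pads are 22 mm wide; open, the fingers measure 114 mm over their backs; the gripper's body (76 mm by 85 mm) begins 54 mm behind the grasp point. The pads swing forward as they close: fully open they stand 13 mm farther back than shut.
Start: joints at [-0.99, 0.359, 0.012, 0, -1.224, -0.288], TCP at [194.802, -646.257, 231.302] pointing down, gripper open.
Joint ranges: [-3.07, 3.07], [-1.43, 2.12], [-1.02, 1.25], [-3.03, 1.67], [-3.05, -0], [-3.03, 3.03]. Speed limits (rad/s): [2.39, 2.39, 3.01, 3.14, 3.14, 3.14].

### API

Orientations are given as [roll, pitch, yaw] about the fixed x, y, z axes, in that order (R = Rz(yaw) Ry(pitch) Rx(roll)).
In Python, from station import observe, grab_frame, camera_params, hand_in, grip_depth gives the robot as it stands.
- The arm moves only by the tool play_rows, never from a script. Its argument "commands" is a list of rows, each an object with "travel": the shift along the tool's x, y, z normalised to -1 to 1, where 1 is 0.3 m, a list of three; "roll": the turn about the tool's z normalised to -1 to 1, where 1 is pi/4 rad; "jaw": the closure, from 0 (fully open) to 1 (shut). A call has 1 to 8 rows; each row is the pose to reach, as a shift and turn from the pose measured when the call began, along the tool's axes at that moment; what a row does not reach only later rows make up. A row lasts 1/10 s, in which the tool goes at most 50 mm and 8.59 degrees, less where a joint would pass 70% of its speed; a pose out of reach is approached as far as the arm can. A call with a number of a shift or a turn outside -1 to 1 is refused whole. A call with a gripper value outside its range is refused whole. The fingers move at their own pace and stop on an object; "force" is the grip in N (left out, the last holds). Time passes only in rows, so rows that repeat a pose let the fingers close. It gives the time, the measured TCP pose, the force and the opening at its end, in the units of the state.
- observe(): the state, without advancing time (a new reading comes with each control period).
- grab_frame(name): name is "scene" or "top"; returns the picture (480x640x3 uint8, red, green, blue); there is no depth.
- camera_params(name): a dict with "intrinsics" (3x3 intrinsics, pixels), "k1" (the pictures are not rectified: a ray, as slopes to the right and down, at radius r is drawn at 1 + k1 r^2 times it, then the intrinsics apply), "xyz" and "attitude" of the camera in the world. Camera axes: x right, y up, looking along -z (the intrinsics and any distortion apply to the point x, -y, -z); pixel columns grow to the right and rows downward; lengths in mm; the calibration is good to about 2 mm. A picture is of the moment at which its call begins. camera_params takes no time and is no camera call.
- hand_in(): hands the job in, once; it reports no verdict.
The state is a dict: "time": time; "q": joint angles; "joint_velocities": joint speeds; "joint_torque": joint torques, N m; "position": TCP position; "ee_rot": TCP orientation; "contact_force": force on the tool from outside, world axes, zero at the start; "torque": the same for the moment, N m; "grip_width": finger opening in mm.
Only numpy, scipy, OpenCV 4.12 (cv2) and the standard library are available. Lean on these libraries where they do the work, as an engineer would, in place of code of your own. Each camera call takes 0.05 s, during which the arm holds its last target.

## Working session

There is one attempt and no reset: what is moved stays moved. The work goes in short steps, Python scripts to look and compute and a tool call to move; the robot and the scene stay as the last step left them, time stands still between calls to the robot, and variables do not carry over. Pictures are saved under pics/ and viewed, and the job is handed in when it is done.

Besides the shell and the picture viewer there is one more tool, called after "Call:" by a JSON object that holds its "op" and its "data", one argument or row to a line. play_rows: Moves the arm, as the interface text tells. Scaled input: -1 to 1 covers 0.3 m each way for a shift and pi/4 rad each way for a turn. Its arguments: {"type":"object","properties":{"commands":{"type":"array","items":{"type":"object","properties":{"travel":{"type":"array","items":{"type":"number","minimum":-1,"maximum":1}},"roll":{"type":"number","minimum":-1,"maximum":1},"jaw":{"type":"number"}}}},"force":{"type":"number"}},"required":["commands"]}

```bash
ls; mkdir -p pics; python3 - <<'E'
from station import *
import cv2
print(observe()); print(grip_depth)
for n in("scene","top"):
    print(n,camera_params(n)); cv2.imwrite(f"pics/{n}0.png",grab_frame(n)[:,:,::-1])
E
```

```text
pics
{'time': 0.0, 'q': array([-9.89878674e-01,  3.59372108e-01,  1.10797166e-02, -3.54054737e-04,
       -1.22407426e+00, -2.88088519e-01]), 'joint_velocities': array([ 2.55038908e-04, -3.22876604e-04,  5.02746899e-05,  8.90594388e-04,
        7.35243269e-04,  2.10310360e-04]), 'joint_torque': array([ 3.20710868e-03, -5.83313692e+01,  2.93418235e+01,  6.93637490e+00,
       -5.98489147e-03,  1.16606338e-05]), 'position': array([ 194.68628726, -645.82934203,  230.38159661]), 'ee_rot': array([ 3.13999247e+00, -1.27085274e-04, -2.84888399e+00]), 'contact_force': array([ 0.17705514, -0.16913192,  0.13439733]), 'torque': array([-0.01632423, -0.00938571, -0.00128677]), 'grip_width': 85.39117530552213}
18.700000000000003
scene {'intrinsics': array([[555.76720357,   0.        , 316.00326221],
       [  0.        , 555.76720357, 234.0078584 ],
       [  0.        ,   0.        ,   1.        ]]), 'k1': -0.13589914279698181, 'xyz': array([ 976.83323278, -403.9308509 ,  606.39518473]), 'attitude': array([8.81234813e-01, 2.48106829e-04, 8.05759198e-01])}
top {'intrinsics': array([[568.77978104,   0.        , 329.44250149],
       [  0.        , 568.77978104, 250.35109081],
       [  0.        ,   0.        ,   1.        ]]), 'k1': -0.15009088070695206, 'xyz': array([429.19263004, -45.82048261, 981.51513971]), 'attitude': array([ 0.1522326 ,  0.01898679, -1.59481528])}
```

View pics/scene0.png

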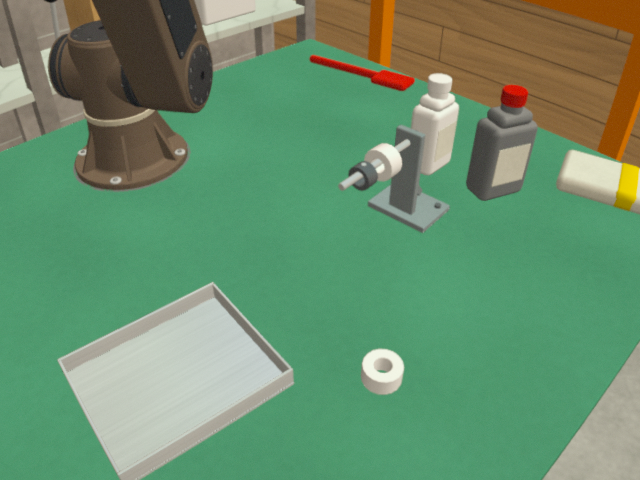

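View pics/top0.png

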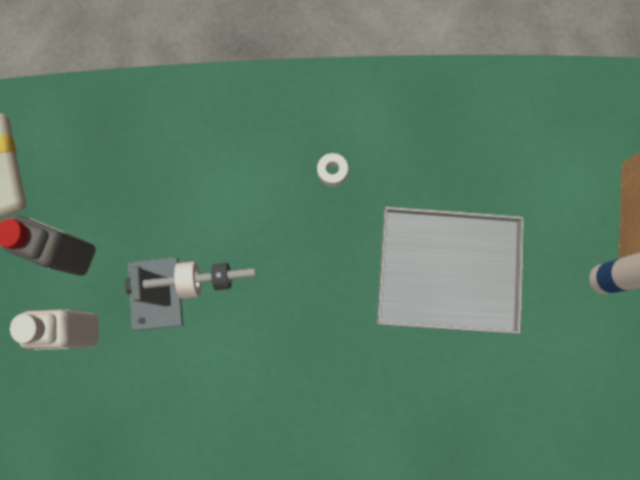

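The scene view shows the bar (tip about (345,185)) with the dark collar (363,175) and the white spacer (382,162). In the top view the bar tip is near (254,272), the collar (221,276), the spacer (187,280) and the tray centre (451,270). The spare lies at (332,168).

```bash
cat > h.py <<'E'
import numpy as np,cv2
from scipy.spatial.transform import Rotation as Ro
from station import *
def cam(n):
    p=camera_params(n); return p['intrinsics'],p['k1'],np.array(p['xyz']),Ro.from_euler('xyz',p['attitude']).as_matrix()
def ray(n,uv):
    K,k,o,R=cam(n)
    x,y=cv2.undistortPoints(np.array([[uv]],float),K,np.array([k,0,0,0,0.]))[0,0]
    d=R@np.array([x,-y,-1]); return o,d/np.linalg.norm(d)
def plane(n,uv,z):
    o,d=ray(n,uv); return o+d*(z-o[2])/d[2]
def two(a,b):
    o1,d1=ray('scene',a);o2,d2=ray('top',b)
    t=np.linalg.lstsq(np.c_[d1,-d2],o2-o1,rcond=None)[0]
    p,q=o1+d1*t[0],o2+d2*t[1]; return (p+q)/2,np.linalg.norm(p-q)
def proj(n,P):
    K,k,o,R=cam(n); c=R.T@(np.array(P)-o); x,y=c[0]/-c[2],-c[1]/-c[2]; s=1+k*(x*x+y*y)
    return np.array([K[0,0]*x*s+K[0,2],K[1,1]*y*s+K[1,2]])
E
python3 - <<'E'
from h import *
t=cv2.imread('pics/top0.png');s=cv2.imread('pics/scene0.png')
a=cv2.resize(t[240:340,120:270],None,fx=5,fy=5,interpolation=cv2.INTER_CUBIC)
b=cv2.resize(s[120:240,330:460],None,fx=5,fy=5,interpolation=cv2.INTER_CUBIC)
cv2.imwrite('pics/tz.png',a);cv2.imwrite('pics/sz.png',b)
E
```

```text
(no output)
```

View pics/tz.png

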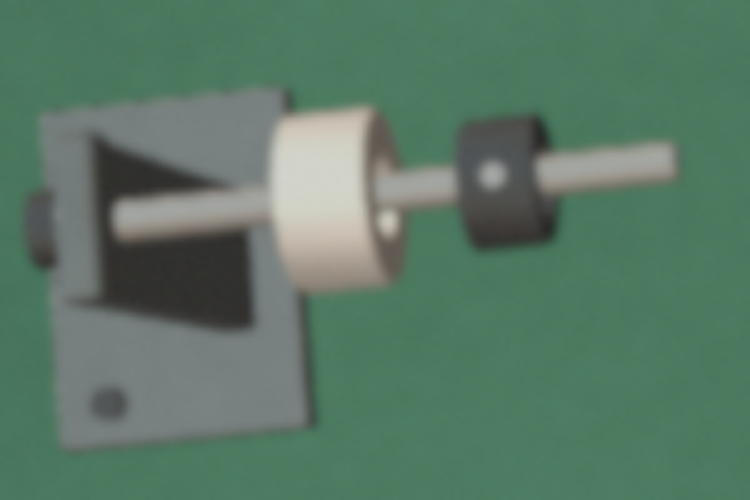

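View pics/sz.png

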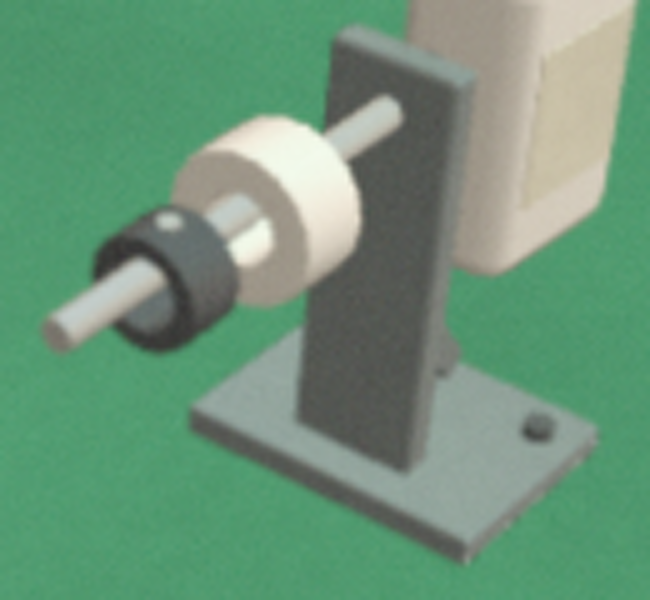

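```bash
python3 - <<'E'
from h import *
T=lambda x,y:(120+(x+.5)/5-.5,240+(y+.5)/5-.5); S=lambda x,y:(330+(x+.5)/5-.5,120+(y+.5)/5-.5)
e=plane('top',T(677,161),150); r=plane('top',T(115,220),150)
print('end',e,two(S(60,333),T(677,161)));print('root',r,two(S(393,107),T(115,220)),np.linalg.norm(e-r))
# ring masks
for n,f in(('top',T),('scene',S)):
    im=cv2.imread(f'pics/{n}0.png'); hsv=cv2.cvtColor(im,cv2.COLOR_BGR2HSV)
    if n=='top': reg={'col':(208,258,236,294),'sp':(170,258,204,302)}
    else: reg={'col':(345,155,380,195),'sp':(362,138,404,184)}
    for k,(x0,y0,x1,y1) in reg.items():
        h=hsv[y0:y1,x0:x1]
        m=(h[...,2]<95)&(h[...,1]<110) if k=='col' else (h[...,2]>140)&(h[...,1]<70)
        nn,l,st,c=cv2.connectedComponentsWithStats(m.astype(np.uint8)); i=1+np.argmax(st[1:,4])
        print(n,k,st[i,:2]+[x0,y0],st[i,2:4],c[i]+[x0,y0])
# tray corners top inner (rim)
for uv in((386,209),(523,217),(519,331),(379,323)): print('tray',plane('top',uv,32))
for uv in((62,362),(212,287),(292,374),(124,473)): print('trayS',plane('scene',uv,32))
print('spare',plane('top',(332,168),28))
E
```

```text
end [528.01709604  77.7221939  150.        ] (array([527.82608019,  77.47704988, 153.11537815]), np.float64(0.5540901977622283))
root [514.19807984 248.56728717 150.        ] (array([513.86779195, 247.16776101, 154.31092377]), np.float64(0.31918701452854314)) 171.40306619764803
top col [212 263] [20 27] [220.8997555  276.67726161]
top sp [170 261] [26 36] [183.31009957 278.86770982]
scene col [349 166] [28 24] [361.91629956 178.92070485]
scene sp [364 141] [40 41] [385.21856867 159.59381044]
tray [ 644.1533619  -129.64728409   32.        ]
tray [ 624.4935434  -366.62289254   32.        ]
tray [ 429.9807061  -345.73225001   32.        ]
tray [ 451.10141426 -110.61123653   32.        ]
trayS [ 433.86633768 -343.91863438   32.        ]
trayS [ 456.73467858 -115.89445086   32.        ]
trayS [ 652.32124609 -134.26596452   32.        ]
trayS [ 626.10577675 -360.35599419   32.        ]
spare [720.73588814 -39.16587821  28.        ]
```

```bash
cat >> h.py <<'E'
E0=np.array([527.9,77.6,150.]); BY=np.array([-13.9,170.8,0]);BY/=np.linalg.norm(BY);BX=np.array([BY[1],-BY[0],0])
YAW=np.arctan2(-BY[1],-BY[0])
def to(P,yaw=YAW):
    s=observe(); R=Ro.from_euler('xyz',s['ee_rot']).as_matrix()
    d=R.T@(np.array(P)-s['position'])/300
    y=s['ee_rot'][2]; w=(yaw-y+np.pi)%(2*np.pi)-np.pi
    print('t',round(s['time'],2),'pos',s['position'].round(1),'yaw',round(y,3),'f',s['contact_force'].round(1),'w',round(s['grip_width'],1),'-> travel',d.round(3),'roll',round(-w/(np.pi/4),3))
E
python3 - <<'E'
from h import *
T=lambda x,y:(120+(x+.5)/5-.5,240+(y+.5)/5-.5); S=lambda x,y:(330+(x+.5)/5-.5,120+(y+.5)/5-.5)
for nm,uv,z in(('colfar',(457,178),164),('colnear',(540,170),164),('spfar',(272,195),171),('spnear',(370,188),171)):
    p=plane('top',T(*uv),z); print(nm,p,(p-E0)@BY,(p-E0)@BX)
for c in(40,46,52): print(c,[(proj(n,E0+BY*c-[0,0,6])).round(1) for n in('top','scene')])
print(YAW); to([540,-240,230])
for a in(0,170): print([proj(n,E0+BY*a).round(1) for n in('top','scene')])
E
```

```text
colfar [522.92774447 140.52345027 164.        ] 63.11942643025394 0.14807436139487037
colnear [524.69611781 115.94120118 164.        ] 38.4747400851482 -0.08333329411888828
spfar [518.39971028 193.82420689 171.        ] 116.6118348980407 -0.041624737094510186
spnear [519.79874234 164.63008404 171.        ] 87.40043012947002 -1.0152421799380331
40 [array([229.2, 275.1]), array([358.4, 179.8])]
46 [array([225.3, 275.6]), array([360.9, 178.2])]
52 [array([221.3, 276. ]), array([363.4, 176.5])]
-1.4895935465613488
t 0.1 pos [ 194.7 -645.9  230.4] yaw -2.849 f [0.7 0.3 0.5] w 85.6 -> travel [-1.492  0.963  0.003] roll -1.731
[array([255.1, 271.9]), array([341.4, 188. ])]
[array([143.6, 283.6]), array([407.9, 143.4])]
```

Call:
{"op": "play_rows", "data": {
  "commands": [
    {"travel": [-0.1, 0.065, -0.01], "roll": -0.12, "jaw": 0},
    {"travel": [-0.22, 0.14, -0.02], "roll": -0.25, "jaw": 0},
    {"travel": [-0.34, 0.22, -0.03], "roll": -0.4, "jaw": 0},
    {"travel": [-0.47, 0.3, -0.03], "roll": -0.55, "jaw": 0},
    {"travel": [-0.6, 0.39, -0.03], "roll": -0.7, "jaw": 0},
    {"travel": [-0.73, 0.47, -0.03], "roll": -0.85, "jaw": 0},
    {"travel": [-0.86, 0.55, -0.03], "roll": -1, "jaw": 0},
    {"travel": [-0.99, 0.64, -0.03], "roll": -1, "jaw": 0}
  ]
}}

```text
time: 0.9
position: [424.5, -374.8, 239.5]
ee_rot: [3.14, 0.001, -2.06]
contact_force: [1.5, 0.8, 0.0]
grip_width: 85.2
```

```bash
python3 -c "
from h import *
to([523.8,128.4,225]);to([540,-60,235])"
```

```text
t 0.9 pos [ 424.5 -374.8  239.5] yaw -2.06 f [1.5 0.8 0. ] w 85.2 -> travel [-1.636  0.495  0.051] roll -0.726
t 0.9 pos [ 424.5 -374.8  239.5] yaw -2.06 f [1.5 0.8 0. ] w 85.2 -> travel [-1.107  0.153  0.016] roll -0.726
```

Call:
{"op": "play_rows", "data": {
  "commands": [
    {"travel": [-0.13, 0.03, 0], "roll": -0.15, "jaw": 0},
    {"travel": [-0.27, 0.06, 0], "roll": -0.3, "jaw": 0},
    {"travel": [-0.41, 0.1, 0], "roll": -0.45, "jaw": 0},
    {"travel": [-0.55, 0.14, 0], "roll": -0.6, "jaw": 0},
    {"travel": [-0.69, 0.18, 0], "roll": -0.726, "jaw": 0},
    {"travel": [-0.83, 0.22, 0], "roll": -0.726, "jaw": 0},
    {"travel": [-0.95, 0.26, 0], "roll": -0.726, "jaw": 0},
    {"travel": [-1, 0.29, 0], "roll": -0.726, "jaw": 0}
  ]
}}

```text
time: 1.7
position: [488.9, -66.4, 239.7]
ee_rot: [3.141, 0.002, -1.487]
contact_force: [1.2, 0.4, -0.3]
grip_width: 85.2
```

```bash
python3 -c "
from h import *
to([523.8,128.4,200])"
```

```text
t 1.7 pos [488.9 -66.4 239.7] yaw -1.487 f [ 1.2  0.4 -0.3] w 85.2 -> travel [-0.637 -0.17   0.133] roll 0.003
```

Call:
{"op": "play_rows", "data": {
  "commands": [
    {"travel": [-0.12, -0.03, 0], "jaw": 0},
    {"travel": [-0.25, -0.07, 0], "jaw": 0},
    {"travel": [-0.38, -0.1, 0.02], "jaw": 0},
    {"travel": [-0.5, -0.135, 0.05], "jaw": 0},
    {"travel": [-0.6, -0.16, 0.08], "jaw": 0},
    {"travel": [-0.637, -0.17, 0.12], "jaw": 0},
    {"travel": [-0.637, -0.17, 0.133], "jaw": 0},
    {"travel": [-0.637, -0.17, 0.133], "jaw": 0}
  ]
}}

```text
invalid input at $.commands[0]: expected keys travel, roll, jaw
```

```bash
python3 -c "
from h import *
to([523.8,128.4,128])
for n in('top','scene'): cv2.imwrite(f'pics/{n}1.png',grab_frame(n)[:,:,::-1])
a=cv2.imread('pics/top1.png')[200:340,110:300];b=cv2.imread('pics/scene1.png')[60:240,290:480]
cv2.imwrite('pics/c1.png',np.hstack([cv2.resize(a,None,fx=2,fy=2),cv2.resize(b,(380,280))]))"
```

```text
t 1.7 pos [488.9 -66.4 239.7] yaw -1.487 f [ 1.2  0.4 -0.3] w 85.2 -> travel [-0.637 -0.171  0.373] roll 0.003
```

View pics/c1.png

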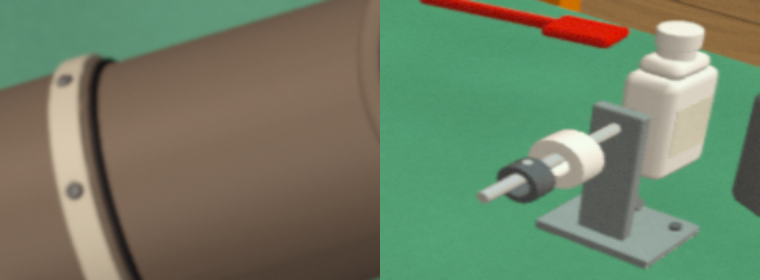

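The move call was refused because every row needs a roll value. The picture shows the arm filling the top view, and the rings still undisturbed on the bar in the scene view.

Call:
{"op": "play_rows", "data": {
  "commands": [
    {"travel": [-0.12, -0.03, 0], "roll": 0, "jaw": 0},
    {"travel": [-0.25, -0.07, 0], "roll": 0, "jaw": 0},
    {"travel": [-0.38, -0.1, 0.02], "roll": 0, "jaw": 0},
    {"travel": [-0.5, -0.135, 0.05], "roll": 0, "jaw": 0},
    {"travel": [-0.6, -0.16, 0.08], "roll": 0, "jaw": 0},
    {"travel": [-0.637, -0.17, 0.12], "roll": 0, "jaw": 0},
    {"travel": [-0.637, -0.17, 0.133], "roll": 0, "jaw": 0},
    {"travel": [-0.637, -0.17, 0.133], "roll": 0, "jaw": 0}
  ]
}}

```text
time: 2.6
position: [522.5, 126.7, 199.1]
ee_rot: [3.139, 0.001, -1.487]
contact_force: [-0.3, -0.1, 0.9]
grip_width: 85.2
```

```bash
python3 -c "
from h import *
to([523.8,128.4,128])
cv2.imwrite('pics/scene2.png',grab_frame('scene')[:,:,::-1])
b=cv2.imread('pics/scene2.png')[40:240,270:480]
cv2.imwrite('pics/c2.png',cv2.resize(b,None,fx=2.5,fy=2.5))"
```

```text
t 2.6 pos [522.5 126.7 199.1] yaw -1.487 f [-0.3 -0.1  0.9] w 85.2 -> travel [-0.005 -0.005  0.237] roll 0.004
```

View pics/c2.png

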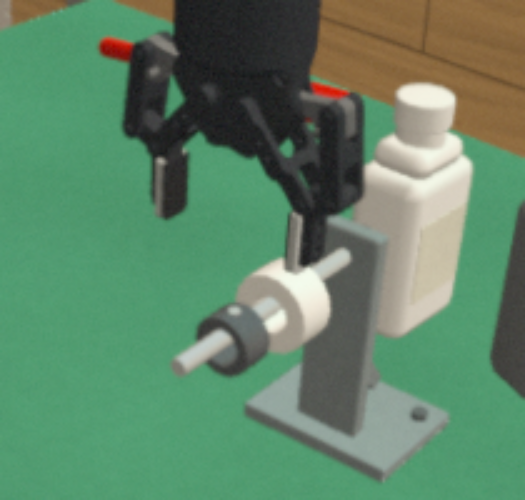

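The open fingers straddle the bar above the collar. Descending now.

Call:
{"op": "play_rows", "data": {
  "commands": [
    {"travel": [-0.005, -0.005, 0.05], "roll": 0, "jaw": 0},
    {"travel": [-0.005, -0.005, 0.11], "roll": 0, "jaw": 0},
    {"travel": [-0.005, -0.005, 0.17], "roll": 0, "jaw": 0},
    {"travel": [-0.005, -0.005, 0.215], "roll": 0, "jaw": 0},
    {"travel": [-0.005, -0.005, 0.235], "roll": 0, "jaw": 0},
    {"travel": [-0.005, -0.005, 0.237], "roll": 0, "jaw": 0}
  ]
}}

```text
time: 3.25
position: [524.0, 127.3, 128.7]
ee_rot: [3.139, 0.001, -1.488]
contact_force: [0.9, -0.1, -0.9]
grip_width: 85.3
```

```bash
python3 -c "
from h import *
to([523.8,128.4,128])
cv2.imwrite('pics/scene3.png',grab_frame('scene')[:,:,::-1])
b=cv2.imread('pics/scene3.png')[40:240,270:480]
cv2.imwrite('pics/c3.png',cv2.resize(b,None,fx=2.5,fy=2.5))"
```

```text
t 3.25 pos [524.  127.3 128.7] yaw -1.488 f [ 0.9 -0.1 -0.9] w 85.3 -> travel [-0.004  0.     0.002] roll 0.002
```

View pics/c3.png

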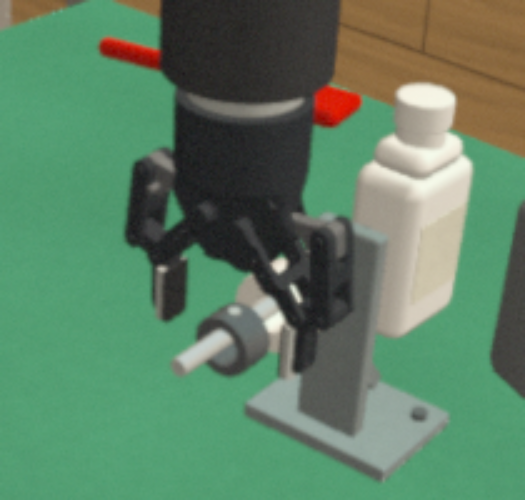

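The collar sits between the open pads. Closing on it.

Call:
{"op": "play_rows", "data": {
  "commands": [
    {"travel": [-0.003, 0, 0.001], "roll": 0, "jaw": 0.4},
    {"travel": [-0.003, 0, 0.001], "roll": 0, "jaw": 0.5},
    {"travel": [-0.003, 0, 0.001], "roll": 0, "jaw": 0.6},
    {"travel": [-0.003, 0, 0.001], "roll": 0, "jaw": 1},
    {"travel": [-0.003, 0, 0.001], "roll": 0, "jaw": 1},
    {"travel": [-0.003, 0, 0.001], "roll": 0, "jaw": 1},
    {"travel": [-0.003, 0, 0.001], "roll": 0, "jaw": 1}
  ],
  "force": 40
}}

```text
time: 4.0
position: [524.5, 128.7, 129.6]
ee_rot: [3.141, 0.001, -1.487]
contact_force: [-2.1, 0.1, 5.5]
grip_width: 38.2
```

```bash
python3 -c "
from h import *
to([524,127.3,134.5])
cv2.imwrite('pics/scene4.png',grab_frame('scene')[:,:,::-1])
b=cv2.imread('pics/scene4.png')[40:240,270:480]
cv2.imwrite('pics/c4.png',cv2.resize(b,None,fx=2.5,fy=2.5))"
```

```text
t 4.0 pos [524.5 128.7 129.6] yaw -1.487 f [-2.1  0.1  5.5] w 38.2 -> travel [ 0.005  0.002 -0.016] roll 0.003
```

View pics/c4.png

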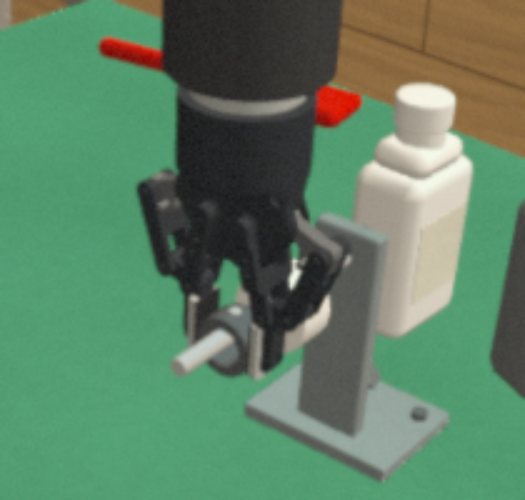

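The collar is gripped (38 mm reading) and sits between both pads. I'll lift 6 mm and look at the clearance.

Call:
{"op": "play_rows", "data": {
  "commands": [
    {"travel": [0, 0, -0.006], "roll": 0, "jaw": 1},
    {"travel": [0, 0, -0.013], "roll": 0, "jaw": 1},
    {"travel": [0, 0, -0.018], "roll": 0, "jaw": 1},
    {"travel": [0, 0, -0.018], "roll": 0, "jaw": 1},
    {"travel": [0, 0, -0.018], "roll": 0, "jaw": 1}
  ]
}}

```text
time: 4.55
position: [524.4, 128.7, 134.8]
ee_rot: [3.141, 0.001, -1.488]
contact_force: [-0.5, 0.6, -1.4]
grip_width: 38.1
```

```bash
python3 -c "
from h import *
to([524,127.3,134.5]); p=np.array([523.7,128.7,135]); to(p-BY*85)
cv2.imwrite('pics/scene5.png',grab_frame('scene')[:,:,::-1])
b=cv2.imread('pics/scene5.png')[130:210,320:420]
cv2.imwrite('pics/c5.png',cv2.resize(b,None,fx=6,fy=6,interpolation=2))"
```

```text
t 4.55 pos [524.4 128.7 134.8] yaw -1.488 f [-0.5  0.6 -1.4] w 38.1 -> travel [0.004 0.002 0.001] roll 0.003
t 4.55 pos [524.4 128.7 134.8] yaw -1.488 f [-0.5  0.6 -1.4] w 38.1 -> travel [ 0.283  0.003 -0.001] roll 0.003
```

View pics/c5.png

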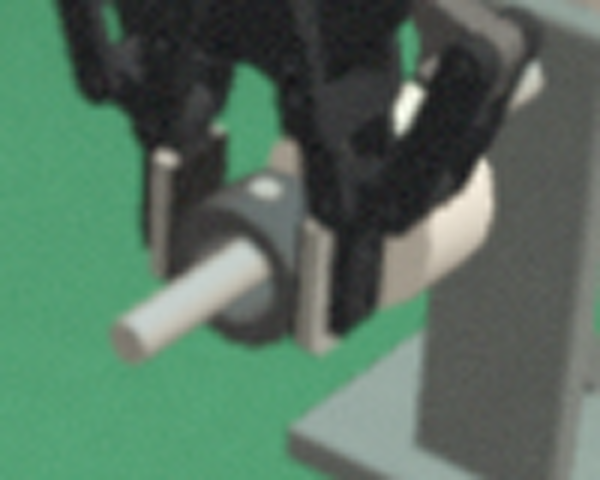

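The wrist force equals the collar's weight, so it is clear of the bar. Sliding it off.

Call:
{"op": "play_rows", "data": {
  "commands": [
    {"travel": [0.025, 0, 0], "roll": 0, "jaw": 1},
    {"travel": [0.065, 0, 0], "roll": 0, "jaw": 1},
    {"travel": [0.11, 0.001, 0], "roll": 0, "jaw": 1},
    {"travel": [0.155, 0.001, 0], "roll": 0, "jaw": 1},
    {"travel": [0.2, 0.001, 0], "roll": 0, "jaw": 1},
    {"travel": [0.245, 0.001, 0], "roll": 0, "jaw": 1},
    {"travel": [0.29, 0.001, 0], "roll": 0, "jaw": 1},
    {"travel": [0.34, 0.001, 0], "roll": 0, "jaw": 1}
  ]
}}

```text
time: 5.4
position: [532.8, 25.8, 134.7]
ee_rot: [3.141, 0.001, -1.488]
contact_force: [0.6, 0.1, -2.0]
grip_width: 38.1
```

```bash
python3 -c "
from h import *
to([539,-190,120]);to([539,-285,60])
cv2.imwrite('pics/scene6.png',grab_frame('scene')[:,:,::-1])
b=cv2.imread('pics/scene6.png')[100:260,250:420]
cv2.imwrite('pics/c6.png',cv2.resize(b,None,fx=3.5,fy=3.5,interpolation=2))"
```

```text
t 5.4 pos [532.8  25.8 134.7] yaw -1.488 f [ 0.6  0.1 -2. ] w 38.1 -> travel [0.719 0.039 0.048] roll 0.002
t 5.4 pos [532.8  25.8 134.7] yaw -1.488 f [ 0.6  0.1 -2. ] w 38.1 -> travel [1.034 0.065 0.248] roll 0.002
```

View pics/c6.png

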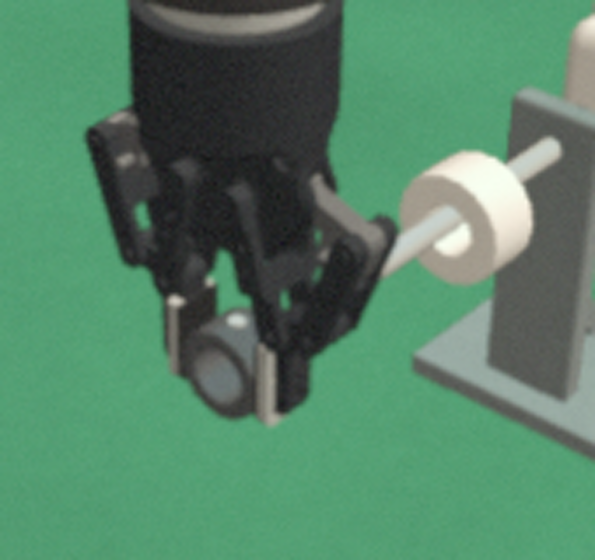

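The collar is off the bar and held; the spacer is undisturbed. Moving on to the tray.

Call:
{"op": "play_rows", "data": {
  "commands": [
    {"travel": [0.08, 0, 0], "roll": 0, "jaw": 1},
    {"travel": [0.2, 0.01, 0], "roll": 0, "jaw": 1},
    {"travel": [0.34, 0.02, 0], "roll": 0, "jaw": 1},
    {"travel": [0.48, 0.03, 0], "roll": 0, "jaw": 1},
    {"travel": [0.62, 0.04, 0.02], "roll": 0, "jaw": 1},
    {"travel": [0.76, 0.05, 0.06], "roll": 0, "jaw": 1},
    {"travel": [0.9, 0.06, 0.1], "roll": 0, "jaw": 1},
    {"travel": [1, 0.065, 0.14], "roll": 0, "jaw": 1}
  ]
}}

```text
time: 6.25
position: [537.3, -279.3, 91.8]
ee_rot: [3.14, 0.001, -1.489]
contact_force: [0.2, 0.8, -2.6]
grip_width: 38.2
```

Call:
{"op": "play_rows", "data": {
  "commands": [
    {"travel": [0.06, 0, 0.03], "roll": 0, "jaw": 1},
    {"travel": [0.08, 0, 0.08], "roll": 0, "jaw": 1},
    {"travel": [0.08, 0, 0.13], "roll": 0, "jaw": 1},
    {"travel": [0.08, 0, 0.16], "roll": 0, "jaw": 1},
    {"travel": [0.08, 0, 0.17], "roll": 0, "jaw": 1},
    {"travel": [0.08, 0, 0.17], "roll": 0, "jaw": 1}
  ]
}}

```text
time: 6.85
position: [539.2, -302.7, 40.5]
ee_rot: [3.14, 0.001, -1.488]
contact_force: [0.6, 0.0, -1.6]
grip_width: 38.5
```

```bash
python3 -c "
from h import *
to([539,-285,12])
for n in('top','scene'): cv2.imwrite(f'pics/{n}7.png',grab_frame(n)[:,:,::-1])
a=cv2.imread('pics/top7.png')[150:390,320:640];b=cv2.imread('pics/scene7.png')[240:480,0:320]
cv2.imwrite('pics/c7.png',np.hstack([a,b]))"
```

```text
t 6.85 pos [ 539.2 -302.7   40.5] yaw -1.488 f [ 0.6  0.  -1.6] w 38.5 -> travel [-0.059 -0.005  0.095] roll 0.002
```

View pics/c7.png

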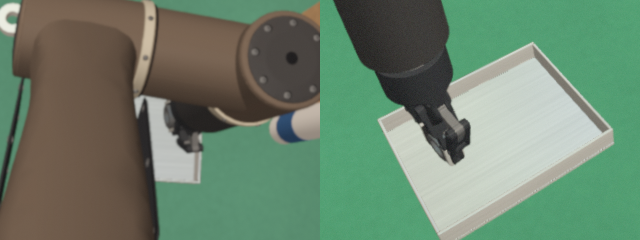

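The gripper is inside the tray near its far end, with clearance to the walls. Lowering gradually.

Call:
{"op": "play_rows", "data": {
  "commands": [
    {"travel": [0, 0, 0.03], "roll": 0, "jaw": 1},
    {"travel": [0, 0, 0.06], "roll": 0, "jaw": 1},
    {"travel": [0, 0, 0.08], "roll": 0, "jaw": 1},
    {"travel": [0, 0, 0.09], "roll": 0, "jaw": 1},
    {"travel": [0, 0, 0.093], "roll": 0, "jaw": 1},
    {"travel": [0, 0, 0.093], "roll": 0, "jaw": 1}
  ]
}}

```text
time: 7.55
position: [539.7, -302.9, 13.4]
ee_rot: [3.141, 0.0, -1.488]
contact_force: [-0.4, -0.3, -1.3]
grip_width: 38.2
```

Call:
{"op": "play_rows", "data": {
  "commands": [
    {"travel": [0, 0, 0.002], "roll": 0, "jaw": 1},
    {"travel": [0, 0, 0.004], "roll": 0, "jaw": 1},
    {"travel": [0, 0, 0.004], "roll": 0, "jaw": 1}
  ]
}}

```text
time: 7.85
position: [539.8, -303.0, 12.4]
ee_rot: [3.141, 0.0, -1.488]
contact_force: [-0.2, -0.0, -1.7]
grip_width: 37.8
```

Call:
{"op": "play_rows", "data": {
  "commands": [
    {"travel": [0, 0, 0.003], "roll": 0, "jaw": 1},
    {"travel": [0, 0, 0.006], "roll": 0, "jaw": 1},
    {"travel": [0, 0, 0.006], "roll": 0, "jaw": 1}
  ]
}}

```text
time: 8.15
position: [539.7, -302.9, 10.4]
ee_rot: [3.141, 0.0, -1.488]
contact_force: [-0.5, 0.3, -1.1]
grip_width: 38.3
```

Call:
{"op": "play_rows", "data": {
  "commands": [
    {"travel": [0, 0, 0.002], "roll": 0, "jaw": 1},
    {"travel": [0, 0, 0.004], "roll": 0, "jaw": 1},
    {"travel": [0, 0, 0.004], "roll": 0, "jaw": 1}
  ]
}}

```text
time: 8.45
position: [539.8, -303.0, 10.1]
ee_rot: [3.141, 0.0, -1.488]
contact_force: [-2.9, 2.0, 6.5]
grip_width: 37.7
```

The floor has been reached (the force turned from −1.1 to +6.5 N). Opening slowly.

Call:
{"op": "play_rows", "data": {
  "commands": [
    {"travel": [0, 0, 0], "roll": 0, "jaw": 0.5},
    {"travel": [0, 0, 0], "roll": 0, "jaw": 0.45},
    {"travel": [0, 0, 0], "roll": 0, "jaw": 0.35},
    {"travel": [0, 0, 0], "roll": 0, "jaw": 0.2},
    {"travel": [0, 0, 0], "roll": 0, "jaw": 0},
    {"travel": [0, 0, 0], "roll": 0, "jaw": 0},
    {"travel": [0, 0, 0], "roll": 0, "jaw": 0}
  ]
}}

```text
time: 9.15
position: [539.8, -303.0, 10.0]
ee_rot: [3.141, 0.0, -1.488]
contact_force: [-1.0, -0.0, -0.6]
grip_width: 85.6
```

Call:
{"op": "play_rows", "data": {
  "commands": [
    {"travel": [0, 0, -0.03], "roll": 0, "jaw": 0},
    {"travel": [0, 0, -0.08], "roll": 0, "jaw": 0},
    {"travel": [0, 0, -0.16], "roll": 0, "jaw": 0},
    {"travel": [0, 0, -0.26], "roll": 0, "jaw": 0},
    {"travel": [0, 0, -0.38], "roll": 0, "jaw": 0},
    {"travel": [0, 0, -0.52], "roll": 0, "jaw": 0},
    {"travel": [-0.08, 0, -0.66], "roll": 0, "jaw": 0},
    {"travel": [-0.2, 0, -0.72], "roll": 0, "jaw": 0}
  ]
}}

```text
time: 9.95
position: [536.3, -244.3, 231.1]
ee_rot: [-3.136, -0.003, -1.49]
contact_force: [0.7, 0.6, -0.0]
grip_width: 84.9
```

```bash
python3 -c "
from h import *
to([519.6,179.3,225])
for n in('top','scene'): cv2.imwrite(f'pics/{n}8.png',grab_frame(n)[:,:,::-1])
a=cv2.imread('pics/top8.png')[150:390,320:640];b=cv2.imread('pics/scene8.png')[240:480,0:320]
cv2.imwrite('pics/c8.png',np.hstack([a,b]))"
```

```text
t 9.95 pos [ 536.3 -244.3  231.1] yaw -1.49 f [ 0.7  0.6 -0. ] w 84.9 -> travel [-1.412 -0.059  0.017] roll -0.0
```

View pics/c8.png

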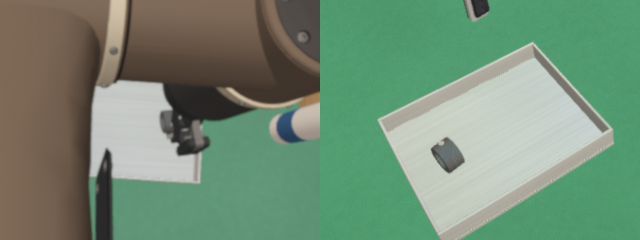

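The collar stands in the tray at about (448,155) in this composite, released. Next the spacer.

Call:
{"op": "play_rows", "data": {
  "commands": [
    {"travel": [-0.1, -0.005, 0], "roll": 0, "jaw": 0},
    {"travel": [-0.23, -0.01, 0], "roll": 0, "jaw": 0},
    {"travel": [-0.37, -0.015, 0], "roll": 0, "jaw": 0},
    {"travel": [-0.51, -0.02, 0], "roll": 0, "jaw": 0},
    {"travel": [-0.65, -0.03, 0], "roll": 0, "jaw": 0},
    {"travel": [-0.79, -0.035, 0], "roll": 0, "jaw": 0},
    {"travel": [-0.92, -0.04, 0], "roll": 0, "jaw": 0},
    {"travel": [-1, -0.045, 0], "roll": 0, "jaw": 0}
  ]
}}

```text
time: 10.85
position: [523.8, 60.9, 231.0]
ee_rot: [-3.135, -0.001, -1.484]
contact_force: [-0.0, 0.1, 0.8]
grip_width: 85.5
```

```bash
python3 -c "
from h import *
to([519.6,179.3,215])"
```

```text
t 10.85 pos [523.8  60.9 231. ] yaw -1.484 f [-0.   0.1  0.8] w 85.5 -> travel [-0.394 -0.02   0.053] roll 0.007
```

Call:
{"op": "play_rows", "data": {
  "commands": [
    {"travel": [-0.09, -0.005, 0.01], "roll": 0.007, "jaw": 0},
    {"travel": [-0.2, -0.01, 0.02], "roll": 0.007, "jaw": 0},
    {"travel": [-0.31, -0.015, 0.03], "roll": 0.007, "jaw": 0},
    {"travel": [-0.38, -0.02, 0.045], "roll": 0.007, "jaw": 0},
    {"travel": [-0.394, -0.02, 0.053], "roll": 0.007, "jaw": 0},
    {"travel": [-0.394, -0.02, 0.053], "roll": 0.007, "jaw": 0}
  ]
}}

```text
time: 11.45
position: [519.3, 179.3, 214.5]
ee_rot: [-3.136, -0.002, -1.489]
contact_force: [-0.8, -0.3, 0.5]
grip_width: 85.2
```

```bash
python3 -c "
from h import *
print(observe()['ee_rot'])
to([519.6,179.3,125])
cv2.imwrite('pics/scene9.png',grab_frame('scene')[:,:,::-1])
b=cv2.imread('pics/scene9.png')[40:240,270:480]
cv2.imwrite('pics/c9.png',cv2.resize(b,None,fx=2.5,fy=2.5))"
```

```text
[-3.13569649e+00 -1.91463774e-03 -1.48879171e+00]
t 11.45 pos [519.3 179.3 214.5] yaw -1.489 f [-0.8 -0.3  0.5] w 85.2 -> travel [-0.001  0.001  0.298] roll 0.001
```

View pics/c9.png

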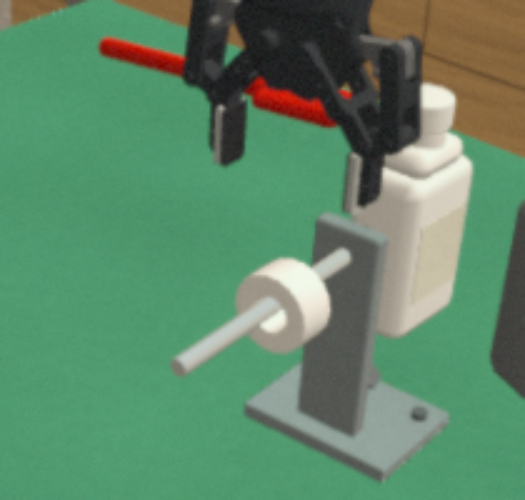

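The spacer hangs where it was, below the open fingers. Descending.

Call:
{"op": "play_rows", "data": {
  "commands": [
    {"travel": [0, 0.001, 0.05], "roll": 0, "jaw": 0},
    {"travel": [0, 0.001, 0.11], "roll": 0, "jaw": 0},
    {"travel": [0, 0.001, 0.17], "roll": 0, "jaw": 0},
    {"travel": [0, 0.001, 0.23], "roll": 0, "jaw": 0},
    {"travel": [0, 0.001, 0.275], "roll": 0, "jaw": 0},
    {"travel": [0, 0.001, 0.295], "roll": 0, "jaw": 0},
    {"travel": [0, 0.001, 0.298], "roll": 0, "jaw": 0}
  ]
}}

```text
time: 12.2
position: [519.6, 177.6, 125.1]
ee_rot: [-3.136, -0.002, -1.491]
contact_force: [0.1, -0.6, 0.6]
grip_width: 85.3
```

```bash
python3 -c "
from h import *
print(observe()['ee_rot'])
to([519.6,179.3,125])
cv2.imwrite('pics/scene10.png',grab_frame('scene')[:,:,::-1])
b=cv2.imread('pics/scene10.png')[40:240,270:480]
cv2.imwrite('pics/c10.png',cv2.resize(b,None,fx=2.5,fy=2.5))"
```

```text
[-3.13604712e+00 -2.35206509e-03 -1.49053503e+00]
t 12.2 pos [519.6 177.6 125.1] yaw -1.491 f [ 0.1 -0.6  0.6] w 85.3 -> travel [-0.006 -0.     0.   ] roll -0.001
```

View pics/c10.png

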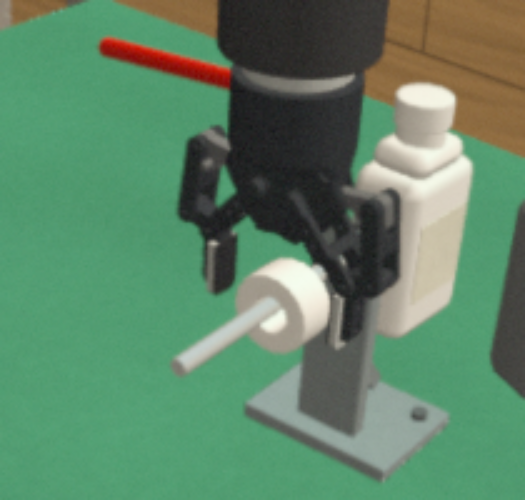

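The pads straddle the spacer with no contact. Closing.

Call:
{"op": "play_rows", "data": {
  "commands": [
    {"travel": [-0.003, 0, 0], "roll": 0, "jaw": 0.2},
    {"travel": [-0.003, 0, 0], "roll": 0, "jaw": 0.3},
    {"travel": [-0.003, 0, 0], "roll": 0, "jaw": 0.4},
    {"travel": [-0.003, 0, 0], "roll": 0, "jaw": 1},
    {"travel": [-0.003, 0, 0], "roll": 0, "jaw": 1},
    {"travel": [-0.003, 0, 0], "roll": 0, "jaw": 1},
    {"travel": [-0.003, 0, 0], "roll": 0, "jaw": 1}
  ],
  "force": 40
}}

```text
time: 12.95
position: [520.2, 179.0, 126.4]
ee_rot: [-3.134, -0.002, -1.49]
contact_force: [-2.1, -1.1, 6.2]
grip_width: 52.0
```

Call:
{"op": "play_rows", "data": {
  "commands": [
    {"travel": [0, 0, -0.006], "roll": 0, "jaw": 1},
    {"travel": [0, 0, -0.013], "roll": 0, "jaw": 1},
    {"travel": [0, 0, -0.019], "roll": 0, "jaw": 1},
    {"travel": [0, 0, -0.019], "roll": 0, "jaw": 1},
    {"travel": [0, 0, -0.019], "roll": 0, "jaw": 1}
  ]
}}

```text
time: 13.45
position: [520.1, 179.0, 132.1]
ee_rot: [-3.134, -0.002, -1.49]
contact_force: [-0.1, 0.2, -0.7]
grip_width: 52.0
```

```bash
python3 -c "
from h import *
p=observe()['position'];to(p-BY*150)
cv2.imwrite('pics/scene11.png',grab_frame('scene')[:,:,::-1])
b=cv2.imread('pics/scene11.png')[120:210,320:430]
cv2.imwrite('pics/c11.png',cv2.resize(b,None,fx=6,fy=6,interpolation=2))"
```

```text
t 13.45 pos [520.1 179.  132.1] yaw -1.49 f [-0.1  0.2 -0.7] w 52.0 -> travel [ 0.5   -0.     0.001] roll -0.0
```

View pics/c11.png

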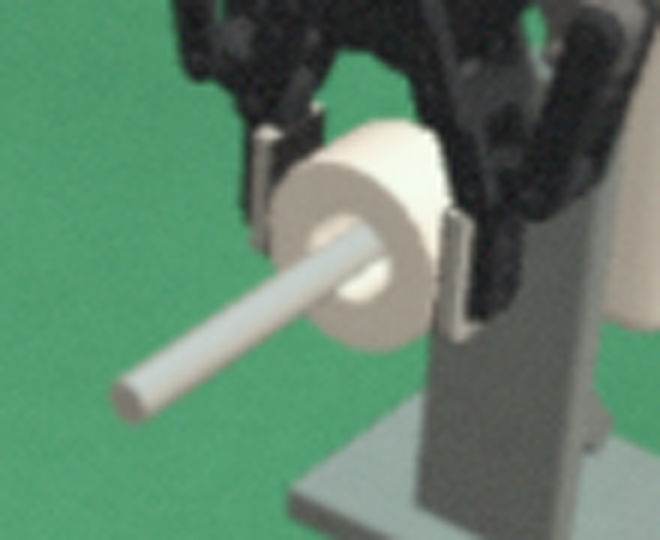

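The wrist force shows just the spacer's 0.7 N weight and the bar is inside the bore. Sliding off.

Call:
{"op": "play_rows", "data": {
  "commands": [
    {"travel": [0.03, 0, 0], "roll": 0, "jaw": 1},
    {"travel": [0.08, 0, 0], "roll": 0, "jaw": 1},
    {"travel": [0.14, 0, 0], "roll": 0, "jaw": 1},
    {"travel": [0.2, 0, 0], "roll": 0, "jaw": 1},
    {"travel": [0.27, 0, 0], "roll": 0, "jaw": 1},
    {"travel": [0.34, 0, 0], "roll": 0, "jaw": 1},
    {"travel": [0.41, 0, 0], "roll": 0, "jaw": 1},
    {"travel": [0.5, 0, 0], "roll": 0, "jaw": 1}
  ]
}}

```text
time: 14.3
position: [532.0, 27.8, 132.3]
ee_rot: [-3.134, -0.002, -1.49]
contact_force: [1.2, -0.2, -0.8]
grip_width: 51.6
```

```bash
python3 -c "
from h import *
to([542,-180,60])
cv2.imwrite('pics/scene12.png',grab_frame('scene')[:,:,::-1])
b=cv2.imread('pics/scene12.png')
cv2.imwrite('pics/c12.png',b)"
```

```text
t 14.3 pos [532.   27.8 132.3] yaw -1.49 f [ 1.2 -0.2 -0.8] w 51.6 -> travel [0.693 0.024 0.242] roll -0.0
```

View pics/c12.png

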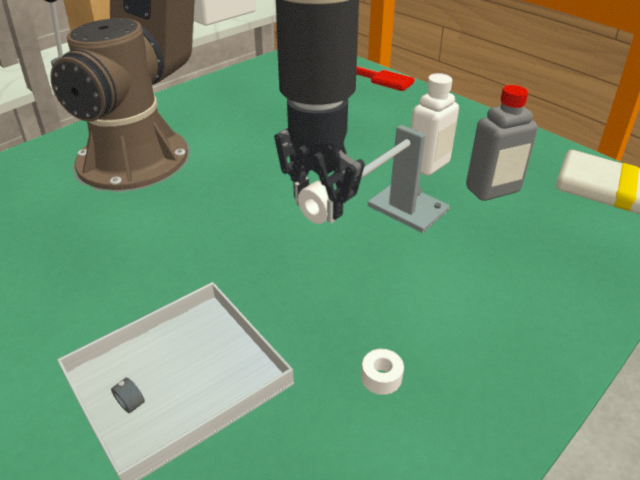

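The spacer is off the bar and held at (318,203); the collar is at (127,394) in the tray. Carrying on to the tray.

Call:
{"op": "play_rows", "data": {
  "commands": [
    {"travel": [0.08, 0, 0], "roll": 0, "jaw": 1},
    {"travel": [0.2, 0.006, 0], "roll": 0, "jaw": 1},
    {"travel": [0.34, 0.012, 0.02], "roll": 0, "jaw": 1},
    {"travel": [0.48, 0.018, 0.05], "roll": 0, "jaw": 1},
    {"travel": [0.6, 0.024, 0.09], "roll": 0, "jaw": 1},
    {"travel": [0.68, 0.024, 0.14], "roll": 0, "jaw": 1},
    {"travel": [0.71, 0.024, 0.2], "roll": 0, "jaw": 1},
    {"travel": [0.71, 0.024, 0.24], "roll": 0, "jaw": 1}
  ]
}}

```text
time: 15.15
position: [540.4, -190.3, 59.2]
ee_rot: [-3.137, -0.002, -1.494]
contact_force: [-0.9, -0.0, -0.4]
grip_width: 51.8
```

Call:
{"op": "play_rows", "data": {
  "commands": [
    {"travel": [0, 0, 0.03], "roll": 0, "jaw": 1},
    {"travel": [0, 0, 0.07], "roll": 0, "jaw": 1},
    {"travel": [0, 0, 0.1], "roll": 0, "jaw": 1},
    {"travel": [0, 0, 0.12], "roll": 0, "jaw": 1},
    {"travel": [0, 0, 0.12], "roll": 0, "jaw": 1}
  ]
}}

```text
time: 15.65
position: [540.3, -189.9, 22.5]
ee_rot: [-3.138, -0.002, -1.493]
contact_force: [-0.2, 0.0, -0.6]
grip_width: 51.7
```

```bash
python3 -c "
from h import *
to([542,-185,14])
cv2.imwrite('pics/scene13.png',grab_frame('scene')[:,:,::-1])
b=cv2.imread('pics/scene13.png')[220:480,0:340]
cv2.imwrite('pics/c13.png',cv2.resize(b,None,fx=2,fy=2))"
```

```text
t 15.65 pos [ 540.3 -189.9   22.5] yaw -1.493 f [-0.2  0.  -0.6] w 51.7 -> travel [-0.016 -0.007  0.028] roll -0.004
```

View pics/c13.png

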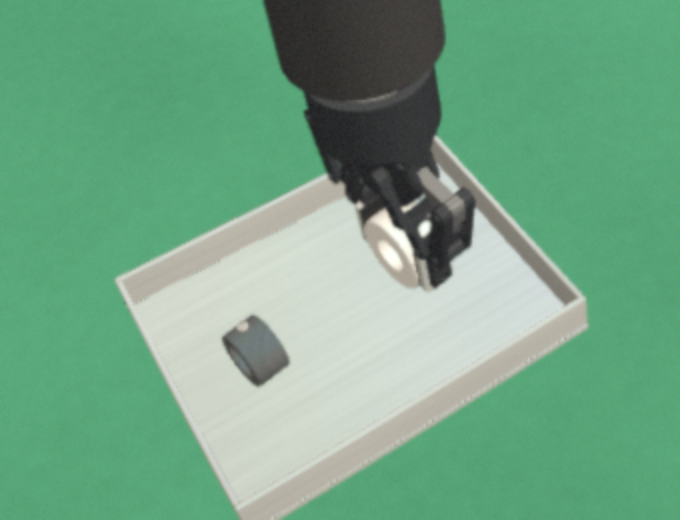

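The spacer is over the tray floor, well clear of the collar. Contact is expected near TCP z ≈ 13.5.

Call:
{"op": "play_rows", "data": {
  "commands": [
    {"travel": [0, 0, 0.01], "roll": 0, "jaw": 1},
    {"travel": [0, 0, 0.018], "roll": 0, "jaw": 1},
    {"travel": [0, 0, 0.024], "roll": 0, "jaw": 1},
    {"travel": [0, 0, 0.024], "roll": 0, "jaw": 1}
  ]
}}

```text
time: 16.1
position: [540.5, -190.0, 15.7]
ee_rot: [-3.138, -0.002, -1.493]
contact_force: [0.9, -0.0, -0.9]
grip_width: 52.4
```

Call:
{"op": "play_rows", "data": {
  "commands": [
    {"travel": [0, 0, 0.002], "roll": 0, "jaw": 1},
    {"travel": [0, 0, 0.004], "roll": 0, "jaw": 1},
    {"travel": [0, 0, 0.004], "roll": 0, "jaw": 1}
  ]
}}

```text
time: 16.4
position: [540.5, -190.0, 14.5]
ee_rot: [-3.138, -0.002, -1.493]
contact_force: [-0.7, 0.5, -0.2]
grip_width: 51.7
```

Call:
{"op": "play_rows", "data": {
  "commands": [
    {"travel": [0, 0, 0.002], "roll": 0, "jaw": 1},
    {"travel": [0, 0, 0.004], "roll": 0, "jaw": 1},
    {"travel": [0, 0, 0.004], "roll": 0, "jaw": 1}
  ]
}}

```text
time: 16.7
position: [540.6, -190.1, 14.1]
ee_rot: [-3.137, -0.002, -1.493]
contact_force: [-2.7, 1.8, 9.2]
grip_width: 51.8
```

The spacer is on the floor (+9 N). Releasing it, then retreating straight up.

Call:
{"op": "play_rows", "data": {
  "commands": [
    {"travel": [0, 0, 0], "roll": 0, "jaw": 0.35},
    {"travel": [0, 0, 0], "roll": 0, "jaw": 0.3},
    {"travel": [0, 0, 0], "roll": 0, "jaw": 0.2},
    {"travel": [0, 0, 0], "roll": 0, "jaw": 0.1},
    {"travel": [0, 0, 0], "roll": 0, "jaw": 0},
    {"travel": [0, 0, 0], "roll": 0, "jaw": 0},
    {"travel": [0, 0, 0], "roll": 0, "jaw": 0}
  ]
}}

```text
time: 17.4
position: [540.6, -190.1, 14.1]
ee_rot: [-3.137, -0.002, -1.493]
contact_force: [0.2, -0.6, 1.8]
grip_width: 85.2
```

```bash
python3 -c "
from h import *
to([542,-185,14])
cv2.imwrite('pics/scene14.png',grab_frame('scene')[:,:,::-1])
b=cv2.imread('pics/scene14.png')[220:480,0:340]
cv2.imwrite('pics/c14.png',cv2.resize(b,None,fx=2,fy=2))"
```

```text
t 17.4 pos [ 540.6 -190.1   14.1] yaw -1.493 f [ 0.2 -0.6  1.8] w 85.2 -> travel [-0.017 -0.006  0.   ] roll -0.004
```

View pics/c14.png

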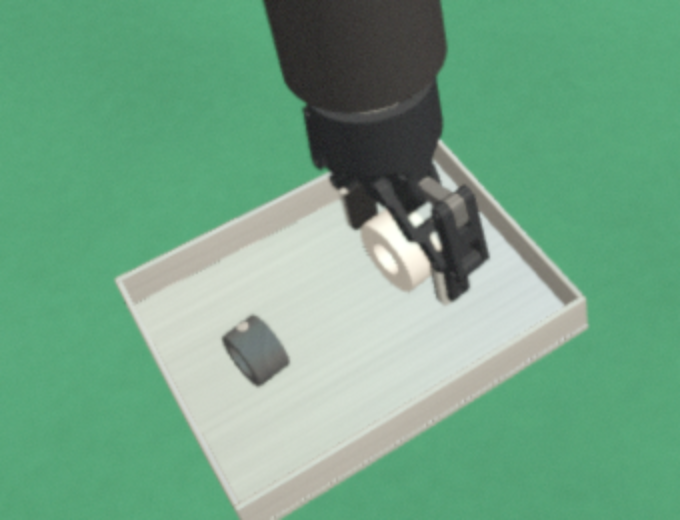

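The spacer stands free between the open pads.

Call:
{"op": "play_rows", "data": {
  "commands": [
    {"travel": [0, 0, -0.03], "roll": 0, "jaw": 0},
    {"travel": [0, 0, -0.08], "roll": 0, "jaw": 0},
    {"travel": [0, 0, -0.16], "roll": 0, "jaw": 0},
    {"travel": [0, 0, -0.26], "roll": 0, "jaw": 0},
    {"travel": [0, 0, -0.38], "roll": 0, "jaw": 0},
    {"travel": [0, 0, -0.5], "roll": 0, "jaw": 0},
    {"travel": [0, 0, -0.6], "roll": 0, "jaw": 0},
    {"travel": [0, 0, -0.65], "roll": 0, "jaw": 0}
  ]
}}

```text
time: 18.25
position: [540.8, -190.0, 213.3]
ee_rot: [-3.133, -0.004, -1.492]
contact_force: [-0.5, 0.3, -0.1]
grip_width: 85.3
```

Call:
{"op": "play_rows", "data": {
  "commands": [
    {"travel": [0, 0, 0], "roll": 0, "jaw": 0},
    {"travel": [0, 0, 0], "roll": 0, "jaw": 0},
    {"travel": [0, 0, 0], "roll": 0, "jaw": 0},
    {"travel": [0, 0, 0], "roll": 0, "jaw": 0},
    {"travel": [0, 0, 0], "roll": 0, "jaw": 0},
    {"travel": [0, 0, 0], "roll": 0, "jaw": 0},
    {"travel": [0, 0, 0], "roll": 0, "jaw": 0},
    {"travel": [0, 0, 0], "roll": 0, "jaw": 0}
  ]
}}

```text
time: 19.05
position: [540.8, -190.0, 213.1]
ee_rot: [-3.133, -0.003, -1.492]
contact_force: [0.1, 0.6, -0.1]
grip_width: 85.6
```

```bash
python3 -c "
from h import *
to([542,-185,14]); print(np.abs(observe()['joint_velocities']).max())
cv2.imwrite('pics/scene15.png',grab_frame('scene')[:,:,::-1])"
```

```text
t 19.05 pos [ 540.8 -190.   213.1] yaw -1.492 f [ 0.1  0.6 -0.1] w 85.6 -> travel [-0.018  0.001  0.664] roll -0.004
0.002622726185798989
```

View pics/scene15.png

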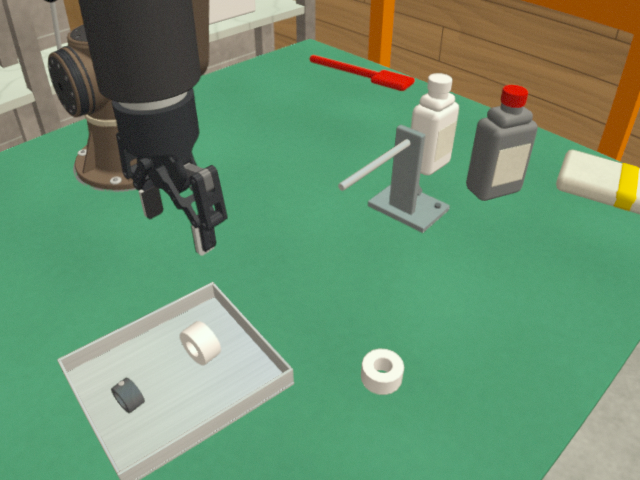

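The bar is empty. The collar (127,394) and the spacer (200,342) both stand in the tray, the spare is untouched at (382,371), and the gripper is clear.

```bash
python3 -c "
from station import *
print(hand_in())"
```

```text
the job is handed in; nothing more can be done
None
```

I slid the steel collar off the bar and set it down in the tray, then did the same with the white spacer, and handed the job in at about 19 s.

- **Sliding off:** each ring was gripped at 40 N and lifted about 6 mm. The wrist force then read roughly the ring's own weight, and I saw no sign of rubbing on the bar.
- **Setting down:** each ring was lowered in 1–2 mm steps until it touched the floor, reading about 6.5 N for the collar and 9 N for the spacer. I then opened the jaws slowly.
- **Last checks:** the final scene picture shows both rings standing inside the tray, the bar empty and the spare ring untouched. The open gripper was about 200 mm above the tray floor, with wrist force near zero.
- **Small disagreements:** the gripper read about 2 mm narrow on both rings (38 mm and 52 mm, against 40 mm and 54 mm). The two cameras together put the bar 3–4 mm higher than the stated 150 mm. I used the stated height, and the rings came off cleanly. One move call was refused for a missing roll value, and nothing moved.

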